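# Open the safety cap of a clamped cleaner bottle

## Robot

A 6-joint arm with a two-finger parallel gripper is mounted at the origin on the work surface. World frame = base frame: x ahead of the robot, y to its left, z up, the work surface at z = 0. Lengths are in mm, angles in rad, forces in N, time in s.
With the tool pointing down it reaches from about 250 to 850 mm from the base axis. Payload 12.5 kg.
Tool frame: the origin (TCP) lies between the finger pads; the fingertips stand 19 mm ahead of it and the grasp point (between the pads) is the TCP (r.finger_overhang is the distance from the TCP to the fingertips, in mm); z points along the fingers, y is the direction in which the jaws open and shut (so a half turn about z gives the same grasp; the last joint's range is limited). The gripper opens to 93 mm and grips with 3 to 60 N. Pads are 15 mm wide; open, the fingers measure 128 mm over their backs; the gripper's body (75 mm by 188 mm) begins 65 mm behind the grasp point.
Start: joints at [-1.391, 0.351, 1.652, -0, 1.139, -0.085], TCP at [143.964, -530.81, 237.633] pointing down, gripper open.
Joint ranges: [-2.75, 2.75], [-0.79, 2.1], [0.01, 2.65], [-1.57, 4.71], [0.07, 3.14], [-2.87, 2.87]. Speed limits (rad/s): [2.22, 2.22, 2.79, 3.14, 3.14, 3.14].

## Interface

Orientations are given as a unit quaternion [x, y, z, w].
In Python, from rig import r gives the robot as it stands. The module is installed in compiled form; this text tells all that it offers.
- The arm moves only by the tool jog_arm, never from a script. Its arguments are lists of equal length, an entry for each row: "travel": the shift along the tool's x, y, z in cm, a list of three; "twist": the turn, a rotation vector about the tool's x, y, z in rad, a list of three. A call has 1 to 10 rows; each row shifts and turns the commanded pose from where the row before left it, along the tool's axes as they then stand; what a row does not reach is not made up. A row lasts 1/12 s, in which the tool goes at most 41.7 mm and 7.16 degrees, less where a joint would pass 70% of its speed; a pose out of reach is approached as far as the arm can. A call with a gripper value outside its range is refused whole. "fingers" is the closure, from -1 (fully open) to 1 (shut), set as the call begins (left out, the last holds). The fingers move at their own pace and stop on an object; "newtons" is the grip in N (left out, the last holds). Time passes only in rows, so rows that do not move let the fingers close. It gives the time, the measured TCP pose, the force and the opening at its end, in the units of the state.
- r.state(): the state, without advancing time (a new reading comes with each control period).
- r.snapshot(name): name is "side" or "top" or "wrist"; returns a dict with "color" (400x640x3 uint8, red, green, blue), "depth" (400x640 float32, mm along the optical axis (not along the pixel's ray), 0 where there is no reading), "mtx" (3x3 intrinsics, pixels), "rvec" (rotation vector, rad) and "tvec" (3), from world to camera coordinates, as OpenCV has them. Camera axes: x right, y down, z forward; pixel columns grow to the right and rows downward; lengths in mm; the calibration is good to about 2 mm. A picture is of the moment at which its call begins.
- r.sign_off(): hands the job in, once; it reports no verdict.
The state is a dict: "time": time; "joints": joint angles; "joint_velocities": joint speeds; "tau": joint torques, N m; "tcp_pos": TCP position; "eef_rot": TCP orientation; "ft_force": force on the tool from outside, world axes, zero at the start; "moment": the same for the moment, N m; "gripper_width": finger opening in mm.
Only numpy, scipy, OpenCV 4.12 (cv2) and the standard library are available. Lean on these libraries where they do the work, as an engineer would, in place of code of your own. Each camera call takes 0.05 s, during which the arm holds its last target.

## Task

A bottle of pool cleaner is clamped in its transport stand on the shop counter. Slide the stand's transport lock by its knob away from the bottle, fully to its end stop, then press the bottle's push-and-turn safety cap down, twist it anticlockwise (seen from above) while pressed until it comes free, and lift it off. Finish still holding the cap in the gripper, level and straight above the bottle, at least 5 cm clear of the mouth, with the lock left at its end stop and the other things on the counter left where they are.

Things in the scene. Friction and masses are not known exactly. Their poses are not given: they have to be found in the camera images.
- lock (a joint): transport lock slide on top of the stand, in m: 0 = its tongue (a flat steel bar 14 mm wide, 6 mm thick) lies over the cap, 0.095 = end stop, tongue 80 mm clear of the cap's axis. It slides level along the stand's +y axis with about 2.5 N of friction and stays where it is left
- lock_grip (a point): middle of the lock's upright square black knob (24 x 24 mm, 46 mm tall; this point is 23 mm below its top and 39 mm above the stand's rail); its axes are those of the stand, +y = direction to slide, away from the bottle. Below the knob is a carriage plate whose top is 24 mm under this point; the tongue leaves the carriage towards -y, beneath the knob
- stand: fixed dark steel transport stand, base plate 130 x 320 x 10 mm with a grey column and an aluminium rail (top 165 mm above the counter) that carries the lock; origin on the counter under the bottle's axis, +y runs from the bottle to the column and the lock
- cap_center (a point): middle of the white ribbed safety cap on the bottle: diameter 52 mm, 34 mm tall, its top 17 mm above this point, z up along its axis; 40 g, loose. In its locked place this point is 6 mm above mouth
- mouth (a point): centre of the top of the bottle's neck; z up; x along the locked cap's lugs. The white round bottle (84 mm diameter, 138 mm tall to this point) stands fixed in the stand on its base plate and cannot turn; its sloping shoulder begins 31 mm under this point (at 22 mm radius) and widens downward
- bottle: the same bottle; origin at the centre of its underside, 10 mm above the counter
- spare_cap: bystander: plain loose white cap 38 mm across, 16 mm tall, lying on the counter in front of the stand; origin at the centre of its underside
- beaker: bystander: clear plastic measuring cup, 64 mm across, 65 mm tall, in front of the stand; origin under its centre
- can: bystander: metal can 84 mm across, 105 mm tall, behind the stand; origin under its centre
- spare_bottle: bystander: slim white bottle 60 mm across, 145 mm tall, with an ordinary cap, behind the stand; origin under its centre
- brush: bystander: hand brush lying on the counter
- tape: bystander: grey roll 90 mm across, 24 mm tall; origin under its centre
- jar: bystander: white jar 76 mm across, 85 mm tall; origin under its centre
- cap: the same cap; origin at the centre of its lower edge, 17 mm under its middle. Two lugs inside its skirt hook under the neck; a spring pushes it up with about 5.5 N. To open: press it down 5 to 9 mm (8 to 10 N; bottoms out at 9 mm), keep it down and turn it anticlockwise seen from above by 70 degrees (free between 60 and 80, where it meets a stop), lift straight up
Not all that is in view belongs to the job. What is shaped like the cap but black or blue is not meant.

How it is judged (in metres and radians):
On the way, in this order (a step that is already met when the one before it is completed fails the run):
1. the transport lock is slid to its end stop (value of joint lock above 0.09 m), for 0.2 s.
2. the safety cap is pressed down on the bottle (z of cap_center in the frame of mouth below 0.0025 m), for 0.05 s.
3. the cap, still on the neck, is twisted free (angle between the x axis of cap_center and the x axis of mouth, either way round above 0.95 rad and z of cap_center in the frame of mouth below 0.02 m and horizontal distance between cap_center and mouth below 0.006 m), for 0.02 s.
At the end, for the whole second after the job is handed in: the cap is held in the gripper (over 1 N, touching neither bottle nor stand), its middle more than 60 mm above the mouth (lower edge 43 mm clear), within 25 mm sideways of the bottle's axis, tilted less than 15 degrees; the lock is within 7 mm of its end stop (z of cap_center in the frame of mouth above 0.06 m and horizontal distance between cap_center and mouth below 0.025 m and angle between cap_center's own z axis and vertical below 0.26 rad and contact force between the fingers and cap above 1 N and contact force between cap and bottle below 0.05 N and contact force between cap and stand below 0.05 N and value of joint lock above 0.088 m); the arm keeps its last pose, push and grip.
It fails at once if one of the other things on the counter is moved more than 4 cm (distance of any of spare_cap, beaker, can, spare_bottle, brush, tape, jar from where it was at the start of the episode above 0.04 m).
It fails at once if one of the standing things on the counter is tipped over (angle between any of spare_cap, beaker, can, spare_bottle, tape, jar's own z axis and vertical above 0.6 rad).
It also fails if it takes over 46 s, if anything falls off the work surface, if the arm or the gripper's body presses on something with over 40 N, if the wrist force passes 120 N, or if a joint passes its speed limit or range.

## Working session

There is one attempt and no reset: what is moved stays moved. The work goes in short steps, Python scripts to look and compute and a tool call to move; the robot and the scene stay as the last step left them, time stands still between calls to the robot, and variables do not carry over. Pictures are saved under pics/ and viewed, and the job is handed in when it is done.

Besides the shell and the picture viewer there is one more tool, called after "Call:" in YAML: its name, and indented under it one key for each argument. jog_arm: Moves the arm, as the interface text tells. Its arguments: {"type":"object","properties":{"travel":{"type":"array","items":{"type":"array","items":{"type":"number"}}},"twist":{"type":"array","items":{"type":"array","items":{"type":"number"}}},"fingers":{"type":"number"},"newtons":{"type":"number"}},"required":["travel","twist"]}

```bash
mkdir -p pics; python3 - <<'E'
from rig import r
import cv2,numpy as np
print(r.state())
for n in ["side","top","wrist"]:
    s=r.snapshot(n); cv2.imwrite(f"pics/{n}0.png",s["color"][:,:,::-1]); np.savez(f"pics/{n}0.npz",**s)
    R=cv2.Rodrigues(np.array(s["rvec"]))[0]; print(n,s["mtx"],(-R.T@np.array(s["tvec"]).ravel()),R[2])
E
```

```text
{'time': 0.0, 'joints': array([-1.39061616e+00,  3.51215211e-01,  1.65243394e+00,  1.23791824e-05,
        1.13908422e+00, -8.46117993e-02]), 'joint_velocities': array([ 0.00125055,  0.00044023, -0.000188  ,  0.00106146,  0.00126011,
        0.00037871]), 'tau': array([-1.36483010e-03, -4.97325540e+01, -2.85254753e+01,  6.97702216e-02,
        2.56643660e-02, -1.16303054e-04]), 'tcp_pos': array([ 143.90276821, -530.50590299,  237.10918627]), 'eef_rot': array([ 9.91248628e-01,  1.32006942e-01, -2.16299466e-05, -5.69976103e-04]), 'ft_force': array([ 0.60476868, -1.25908698, -0.26233907]), 'moment': array([ 0.01442804, -0.01036884,  0.00877802]), 'gripper_width': 92.84470650883442}
side [[510.57493012   0.         320.20835143]
 [  0.         510.57493012 192.95212882]
 [  0.           0.           1.        ]] [  101.62183439 -1313.06409788  1123.66747265] [ 0.26200751  0.77057631 -0.58100276]
top [[492.27266531   0.         324.9437087 ]
 [  0.         492.27266531 204.43846922]
 [  0.           0.           1.        ]] [ 225.7774352    -4.93246181 1712.61951913] [ 2.11396760e-01  4.70423685e-04 -9.77400219e-01]
wrist [[316.9455652    0.         316.51932913]
 [  0.         316.9455652  205.02983816]
 [  0.           0.           1.        ]] [ 214.48651921 -511.58660873  384.37838555] [-0.25710935 -0.06916199 -0.96390425]
```

View pics/side0.png

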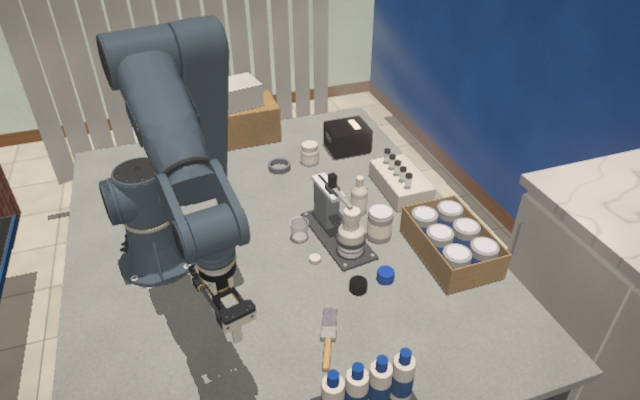

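View pics/top0.png

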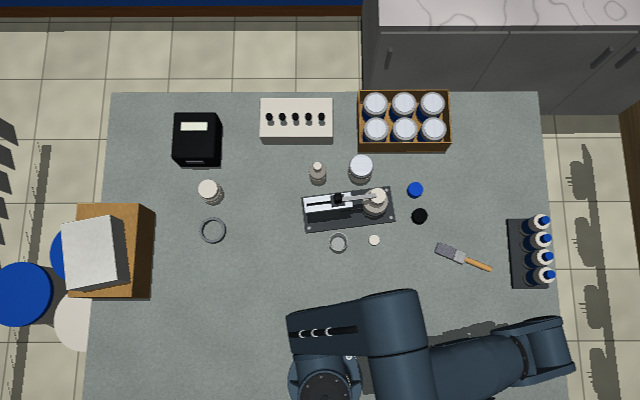

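View pics/wrist0.png

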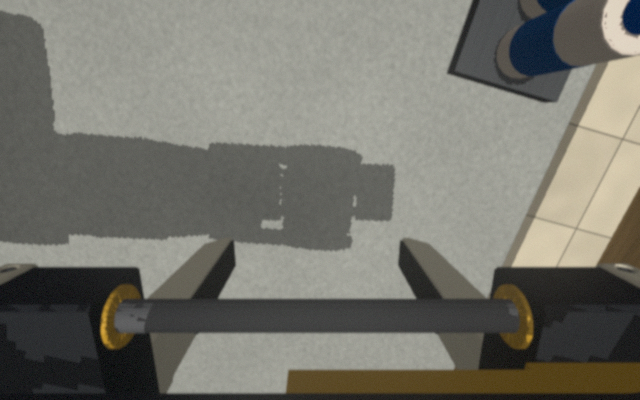

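Candidates for the cap (top view): white cap on the bottle in the stand (376,197), spare small white cap (374,240), spare bottle's cap (317,167), can (361,166), jar (208,188), black cap (419,215), blue cap (415,190). By the description I choose (376,197), which is on the stand under the tongue. The knob is the black block near (337,197). I'll check this in a close crop.

```bash
python3 - <<'E'
import cv2,numpy as np
t=cv2.imread("pics/top0.png");s=cv2.imread("pics/side0.png")
a=cv2.resize(t[150:255,290:430],None,fx=5,fy=5,interpolation=cv2.INTER_CUBIC)
b=cv2.resize(s[165:275,285:400],None,fx=5,fy=5,interpolation=cv2.INTER_CUBIC)
cv2.imwrite("pics/tc.png",a);cv2.imwrite("pics/sc.png",b)
E
```

```text
(no output)
```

View pics/tc.png

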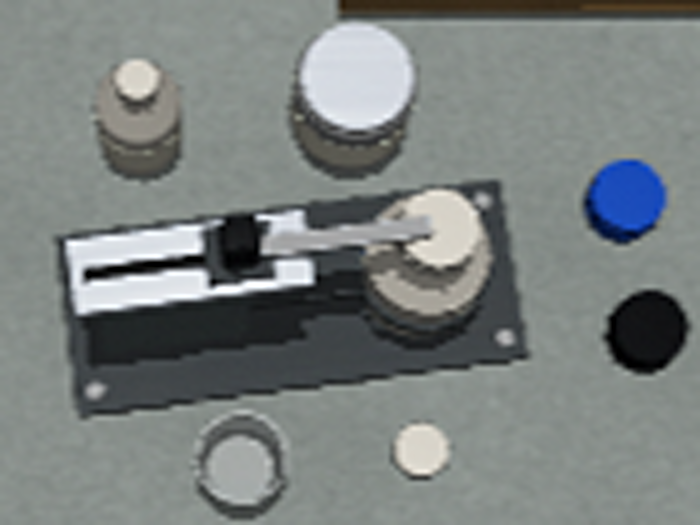

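View pics/sc.png

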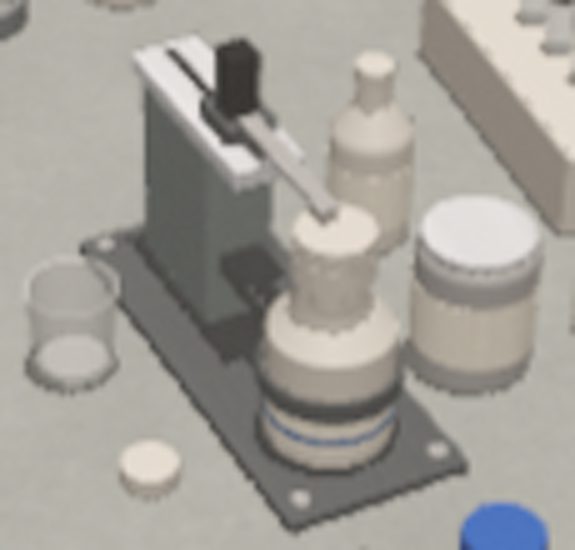

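```bash
cat > h.py <<'E'
import numpy as np,cv2
def ray(s,uv,z):
    R=cv2.Rodrigues(np.array(s["rvec"],float))[0]; c=-R.T@np.array(s["tvec"],float).ravel()
    uv=np.atleast_2d(uv).astype(float)
    d=np.c_[uv,np.ones(len(uv))]@np.linalg.inv(s["mtx"]).T@R
    return c+d*((z-c[2])/d[:,2])[:,None]
def proj(s,p): return cv2.projectPoints(np.atleast_2d(p).astype(float),np.array(s["rvec"],float),np.array(s["tvec"],float),s["mtx"],None)[0][:,0]
def cloud(s):
    d=s["depth"]; v,u=np.nonzero(d>0); R=cv2.Rodrigues(np.array(s["rvec"],float))[0]; t=np.array(s["tvec"],float).ravel()
    P=(np.c_[u,v,np.ones(len(u))]@np.linalg.inv(s["mtx"]).T)*d[v,u][:,None]
    return (P-t)@R, u,v
E
python3 - <<'E'
from h import *
t=dict(np.load("pics/top0.npz"));s=dict(np.load("pics/side0.npz"))
f=lambda c,o:np.array(c)/5+np.array(o)-0.4
co=ray(t,f([(58,238),(498,182),(527,353),(82,415)],(290,150)),10)[:,:2];print("plate",co.round(1), [np.linalg.norm(co[i]-co[(i+1)%4]) for i in range(4)])
print("captop circle", ray(t,f([(441,229)],(290,150)),171)); print("side captop",ray(s,f([(336,231)],(285,165)),171))
print("knobtop top",ray(t,f([(240,231)],(290,150)),227),"side",ray(s,f([(238,48)],(285,165)),227))
P,u,v=cloud(t)
col=t["color"][v,u].astype(int)
# depth-based
sel=(P[:,2]>150)&(P[:,2]<190)&(np.hypot(P[:,0]-co[:,0].mean(),P[:,1]-co[:,1].mean())<220)
yel=(col[:,0]-col[:,2]>15)
c=P[sel&yel]; print("cap pts",len(c),c.mean(0),c.min(0),c.max(0)); 
(cx,cy),rad=cv2.minEnclosingCircle(c[:,:2].astype(np.float32));print(cx,cy,rad)
k=P[(P[:,2]>215)&(P[:,2]<240)&(np.hypot(P[:,0]-co[:,0].mean(),P[:,1]-co[:,1].mean())<150)];print("knob",len(k),k.mean(0),k.min(0),k.max(0))
g=P[sel&~yel]; 
rl=P[(P[:,2]>158)&(P[:,2]<172)&(col.min(1)>200)&(np.hypot(P[:,0]-co[:,0].mean(),P[:,1]-co[:,1].mean())<170)]
q=cv2.minAreaRect(rl[:,:2].astype(np.float32));print("rail",q)
E
```

```text
plate [[ 620.6   80.1]
 [ 660.5 -233.5]
 [ 536.5 -250.1]
 [ 493.5   62.4]] [np.float64(316.15616927348464), np.float64(125.11197395176737), np.float64(315.45902931829977), np.float64(128.2929176579633)]
captop circle [[ 588.3713599  -174.29082426  171.        ]]
side captop [[ 592.01494801 -170.3353821   171.        ]]
knobtop top [[574.3532022  -43.52952462 227.        ]] side [[575.42168888 -39.14610285 227.        ]]
cap pts 18 [ 603.4109     -159.41468484  169.87559581] [ 570.33140333 -187.16091394  151.94704116] [703.47655709  18.3183044  176.67618798]
636.9039916992188 -79.77998352050781 118.55464172363281
knob 61 [571.40592906 -41.84093308 225.09325422] [559.56335987 -53.97619612 215.07560857] [584.20013506 -29.31137489 233.3221756 ]
rail ((575.5752563476562, -66.596923828125), (49.02999496459961, 258.7305603027344), 7.117649555206299)
```

```bash
cat >> h.py <<'E'
from scipy.spatial.transform import Rotation as Ro
def tgt(r,p,yawdeg,q=None):
    """tool straight down, tool y at yawdeg in world xy; prints twist first (whole), then travel in the new tool frame cm"""
    st=r.state(); R0=Ro.from_quat(st["eef_rot"]); a=np.radians(yawdeg)
    y=np.array([np.cos(a),np.sin(a),0]); z=np.array([0,0,-1.]); x=np.cross(y,z)
    R1=Ro.from_matrix(np.c_[x,y,z]); tw=(R0.inv()*R1).as_rotvec()
    d=np.array(p)-st["tcp_pos"]
    print("t",round(st["time"],2),"tcp",st["tcp_pos"].round(1),"F",st["ft_force"].round(1),"M",st["moment"].round(2),"w",round(st["gripper_width"],1),"j",st["joints"].round(2))
    print("twist",tw.round(4),"travel now-frame cm",(R0.inv().apply(d)/10).round(2),"after-twist cm",(R1.inv().apply(d)/10).round(2))
E
python3 - <<'E'
from h import *; from rig import r
tgt(r,(510,-110,300),-82.5)
E
```

```text
t 0.15 tcp [ 143.9 -530.6  237.3] F [ 1.1  0.2 -0. ] M [-0.04 -0.   -0.  ] w 93.3 j [-1.39  0.35  1.65 -0.    1.14 -0.08]
twist [-0.0008  0.      0.1339] travel now-frame cm [ 46.34 -31.02  -6.25] after-twist cm [ 41.78 -36.92  -6.27]
```

Call:
jog_arm:
  travel:
    - [0, 0, -3.1]
    - [0, 0, -3.1]
    - [2.6, -2.3, 0]
    - [2.6, -2.3, 0]
    - [2.6, -2.3, 0]
    - [2.6, -2.3, 0]
    - [2.6, -2.3, 0]
    - [2.6, -2.3, 0]
    - [2.6, -2.3, 0]
    - [2.6, -2.3, 0]
  twist:
    - [0, 0, 0.067]
    - [0, 0, 0.067]
    - [0, 0, 0]
    - [0, 0, 0]
    - [0, 0, 0]
    - [0, 0, 0]
    - [0, 0, 0]
    - [0, 0, 0]
    - [0, 0, 0]
    - [0, 0, 0]

```text
time: 0.98
tcp_pos: [326.9, -319.7, 299.6]
eef_rot: [0.998, 0.065, -0.0, -0.0]
ft_force: [-0.1, -0.9, 0.7]
gripper_width: 93.0
```

```bash
python3 - <<'E'
from h import *; from rig import r
tgt(r,(510,-110,300),-82.5)
E
```

```text
t 0.98 tcp [ 326.9 -319.7  299.6] F [-0.1 -0.9  0.7] M [ 0.03 -0.06  0.  ] w 93.0 j [-0.88  0.11  1.8   0.    1.23  0.56]
twist [-0.0001  0.     -0.0003] travel now-frame cm [ 20.89 -18.41  -0.04] after-twist cm [ 20.89 -18.4   -0.04]
```

Call:
jog_arm:
  travel:
    - [2.6, -2.3, 0]
    - [2.6, -2.3, 0]
    - [2.6, -2.3, 0]
    - [2.6, -2.3, 0]
    - [2.6, -2.3, 0]
    - [2.6, -2.3, 0]
    - [2.6, -2.3, 0]
    - [2.6, -2.3, 0]
    - [0, 0, 0]
    - [0, 0, 0]
  twist:
    - [0, 0, 0]
    - [0, 0, 0]
    - [0, 0, 0]
    - [0, 0, 0]
    - [0, 0, 0]
    - [0, 0, 0]
    - [0, 0, 0]
    - [0, 0, 0]
    - [0, 0, 0]
    - [0, 0, 0]

```text
time: 1.82
tcp_pos: [508.8, -110.6, 299.1]
eef_rot: [0.998, 0.067, -0.0, -0.0]
ft_force: [-0.1, 0.4, 0.0]
gripper_width: 93.3
```

```bash
python3 - <<'E'
from h import *; from rig import r
tgt(r,(573,-41,204),-82.5)
s=r.snapshot("wrist"); np.savez("pics/w1.npz",**s); cv2.imwrite("pics/w1.png",s["color"][:,:,::-1])
E
```

```text
t 1.82 tcp [ 508.8 -110.6  299.1] F [-0.1  0.4  0. ] M [-0.02 -0.01 -0.02] w 93.3 j [-0.3   0.24  1.65 -0.    1.26  1.13]
twist [-0.0003  0.0008  0.0025] travel now-frame cm [ 7.29 -6.04  9.51] after-twist cm [ 7.27 -6.06  9.51]
```

View pics/w1.png

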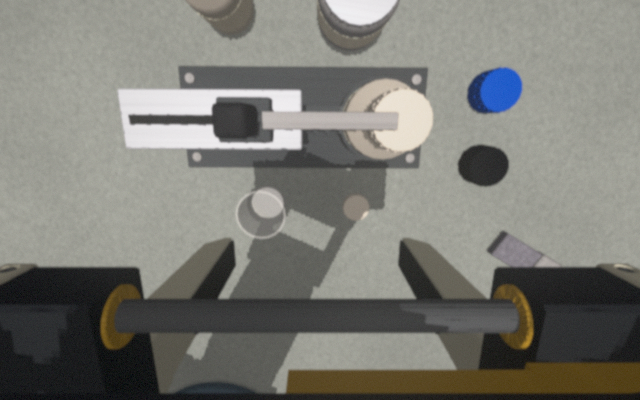

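The wrist view shows the knob at about (235,120), the tongue running to (397,120), and the cap at about (402,121). The jaw axis is parallel to the rail.

```bash
python3 - <<'E'
from h import *
s=dict(np.load("pics/w1.npz")); im=s["color"]
cv2.imwrite("pics/w1c.png",cv2.resize(im[75:170,110:250,::-1],None,fx=5,fy=5,interpolation=cv2.INTER_CUBIC))
hsv=cv2.cvtColor(im,cv2.COLOR_RGB2HSV)
# cap: bright warm
m=((im[...,0]>200)&(im[...,0].astype(int)-im[...,2]>8)).astype(np.uint8); m[:80]=0;m[165:]=0;m[:,:340]=0;m[:,450:]=0
c=max(cv2.findContours(m,0,1)[0],key=cv2.contourArea)[:,0]
(cx,cy),rd=cv2.minEnclosingCircle(c); print("cap circle",cx,cy,rd,ray(s,(cx,cy),171))
el=cv2.fitEllipse(c);print(el,ray(s,el[0],171))
# rim radius check
print(np.linalg.norm(ray(s,(cx+rd,cy),171)-ray(s,(cx,cy),171)))
# rail & plate
w=((im.min(2)>190)).astype(np.uint8); w[:80]=0;w[160:]=0;w[:,:100]=0;w[:,310:]=0
c=max(cv2.findContours(w,0,1)[0],key=cv2.contourArea)[:,0]
hull=cv2.approxPolyDP(cv2.convexHull(c),4,True)[:,0];print(hull); print(ray(s,hull,165).round(1))
E
```

```text
cap circle 397.0 114.0 37.643157958984375 [[ 592.87059746 -167.31296176  171.        ]]
((401.51873779296875, 115.95780181884766), (57.563663482666016, 69.26018524169922), 153.58042907714844) [[ 591.82714469 -171.37286176  171.        ]]
31.427820231667063
[[118  90]
 [296  90]
 [300 146]
 [126 146]]
[[581.1  66.5 165. ]
 [600.9 -81.1 165. ]
 [555.4 -90.  165. ]
 [535.1  61.1 165. ]]
```

View pics/w1c.png

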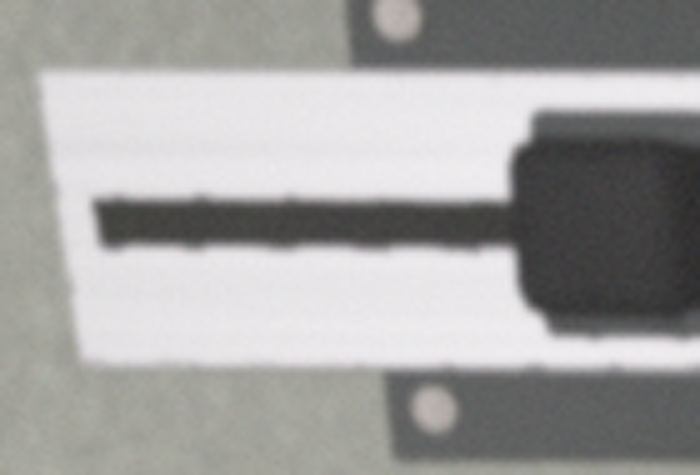

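```bash
python3 - <<'E'
from h import *
s=dict(np.load("pics/w1.npz")); im=s["color"]
k=ray(s,(229.6,120.2),227); print("knob",k)
c=ray(s,(403,121),171);print("cap",c)
o=im[:,:,::-1].copy()
th=np.linspace(0,2*np.pi,90)
for C in [c[0]]:
    p=proj(s,np.c_[C[0]+26*np.cos(th),C[1]+26*np.sin(th),0*th+171])
    big=cv2.resize(o[70:175,200:450],None,fx=3,fy=3,interpolation=cv2.INTER_CUBIC)
    for q in p: cv2.circle(big,tuple(int(x) for x in (q-[200,70]+.5)*3),1,(0,0,255),-1)
a=np.radians(7.65); X=np.array([np.cos(a),np.sin(a)]);Y=np.array([-np.sin(a),np.cos(a)])
sq=[k[0,:2]+12*(i*X+j*Y) for i,j in((1,1),(1,-1),(-1,-1),(-1,1))]
for q in proj(s,[(*q,227) for q in sq]): cv2.circle(big,tuple(int(x) for x in (q-[200,70]+.5)*3),2,(0,255,0),-1)
cv2.imwrite("pics/w1d.png",big)
d=(k-c)[0,:2];print(d@X,d@Y)
E
```

```text
knob [[571.76525186 -43.73467148 227.        ]]
cap [[ 587.99165234 -173.43634703  171.        ]]
1.184079242570881 130.70737802564466
```

View pics/w1d.png

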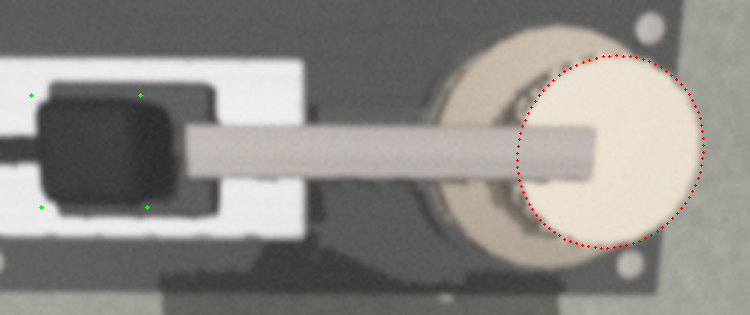

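```bash
python3 - <<'E'
from h import *; from rig import r
tgt(r,(571.8,-44.3,205),-82.35)
E
```

```text
t 1.87 tcp [ 508.2 -111.5  299.2] F [ 0.1 -0.2  0.4] M [-0.01 -0.06 -0.02] w 93.1 j [-0.31  0.24  1.65 -0.    1.26  1.13]
twist [-0.0002  0.0009 -0.0015] travel now-frame cm [ 7.19 -5.82  9.42] after-twist cm [ 7.19 -5.81  9.42]
```

Call:
jog_arm:
  travel:
    - [2.4, -1.9, 0]
    - [2.4, -1.9, 0]
    - [2.4, -2.0, 0]
    - [0, 0, 3.2]
    - [0, 0, 3.2]
    - [0, 0, 3.0]
    - [0, 0, 0]
  twist:
    - [0, 0, 0]
    - [0, 0, 0]
    - [0, 0, 0]
    - [0, 0, 0]
    - [0, 0, 0]
    - [0, 0, 0]
    - [0, 0, 0]

```text
time: 2.45
tcp_pos: [571.3, -46.1, 202.7]
eef_rot: [0.998, 0.065, -0.001, 0.0]
ft_force: [0.0, -0.4, 0.8]
gripper_width: 92.8
```

```bash
python3 - <<'E'
from h import *; from rig import r
s=r.snapshot("wrist"); cv2.imwrite("pics/w2.png",s["color"][:,:,::-1])
s=r.snapshot("side"); cv2.imwrite("pics/s2.png",cv2.resize(s["color"][130:280,260:420,::-1],None,fx=4,fy=4))
tgt(r,(571.8,-44.3,205),-82.35)
E
```

```text
t 2.55 tcp [571.6 -46.1 205.2] F [ 0.5 -0.1  0.8] M [ 0.   -0.01 -0.05] w 92.9 j [-0.16  0.43  1.62 -0.    1.09  1.28]
twist [-0.0001  0.0012 -0.0042] travel now-frame cm [ 0.05 -0.17  0.02] after-twist cm [ 0.05 -0.17  0.02]
```

View pics/w2.png

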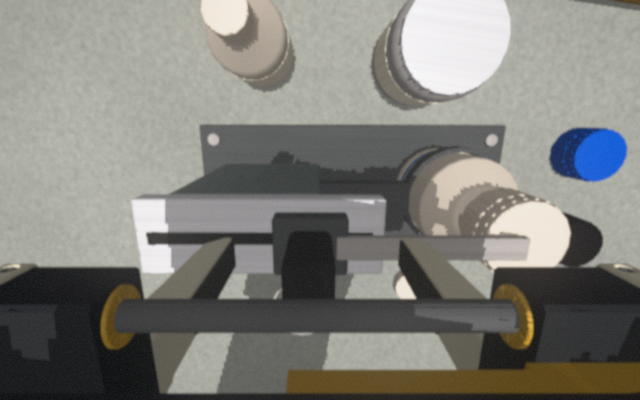

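View pics/s2.png

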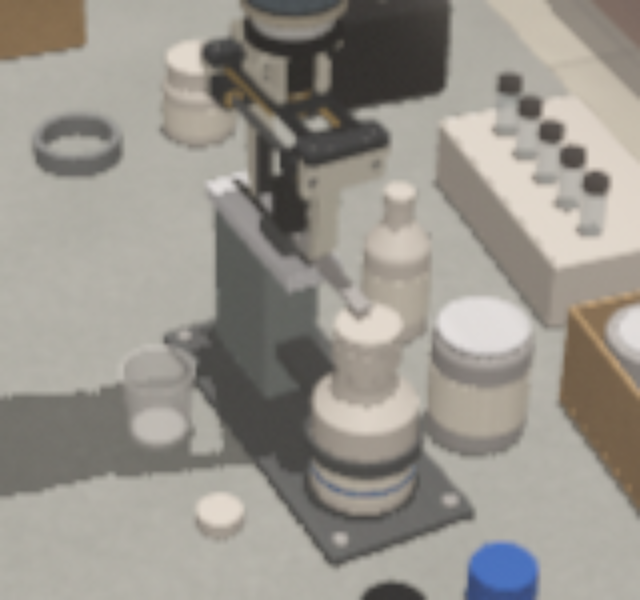

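The knob sits between the open fingers (wrist view, about (309,265)), with the fingertips above the carriage. I'll close on it.

Call:
jog_arm:
  travel:
    - [0, -0.1, 0]
    - [0, 0, 0]
    - [0, 0, 0]
    - [0, 0, 0]
    - [0, 0, 0]
    - [0, 0, 0]
    - [0, 0, 0]
    - [0, 0, 0]
  twist:
    - [0, 0, 0]
    - [0, 0, 0]
    - [0, 0, 0]
    - [0, 0, 0]
    - [0, 0, 0]
    - [0, 0, 0]
    - [0, 0, 0]
    - [0, 0, 0]
  fingers: 1
  newtons: 20

```text
time: 3.22
tcp_pos: [572.1, -43.8, 205.7]
eef_rot: [0.998, 0.065, 0.0, -0.0]
ft_force: [-0.2, 0.6, -0.3]
gripper_width: 44.3
```

Call:
jog_arm:
  travel:
    - [0, 0, 0]
    - [0, 0, 0]
    - [0, 0, 0]
    - [0, 0, 0]
    - [0, 0, 0]
    - [0, 0, 0]
  twist:
    - [0, 0, 0]
    - [0, 0, 0]
    - [0, 0, 0]
    - [0, 0, 0]
    - [0, 0, 0]
    - [0, 0, 0]

```text
time: 3.72
tcp_pos: [572.1, -43.7, 205.6]
eef_rot: [0.998, 0.065, -0.0, -0.0]
ft_force: [0.1, 1.6, -0.0]
gripper_width: 23.7
```

Call:
jog_arm:
  travel:
    - [0, -1, 0]
    - [0, -1, 0]
    - [0, -1, 0]
    - [0, -1, 0]
    - [0, -1, 0]
    - [0, -1, 0]
    - [0, -1, 0]
    - [0, -1, 0]
    - [0, -0.9, 0]
    - [0, 0, 0]
  twist:
    - [0, 0, 0]
    - [0, 0, 0]
    - [0, 0, 0]
    - [0, 0, 0]
    - [0, 0, 0]
    - [0, 0, 0]
    - [0, 0, 0]
    - [0, 0, 0]
    - [0, 0, 0]
    - [0, 0, 0]

```text
time: 4.55
tcp_pos: [561.1, 41.3, 205.5]
eef_rot: [0.998, 0.066, 0.0, 0.005]
ft_force: [7.5, -39.0, -6.7]
gripper_width: 42.8
```

Call:
jog_arm:
  travel:
    - [0, -0.2, 0]
    - [0, -0.2, 0]
    - [0, -0.2, 0]
    - [0, 0, 0]
  twist:
    - [0, 0, 0]
    - [0, 0, 0]
    - [0, 0, 0]
    - [0, 0, 0]

```text
time: 4.88
tcp_pos: [560.5, 45.9, 205.5]
eef_rot: [0.998, 0.065, 0.0, 0.005]
ft_force: [8.6, -39.8, -6.9]
gripper_width: 52.2
```

```bash
python3 - <<'E'
from h import *; from rig import r
s=r.snapshot("wrist"); cv2.imwrite("pics/w3.png",s["color"][:,:,::-1])
s=r.snapshot("side"); cv2.imwrite("pics/s3.png",cv2.resize(s["color"][130:280,260:420,::-1],None,fx=4,fy=4))
tgt(r,(571.8,-44.3,205),-82.35)
E
```

```text
t 4.98 tcp [560.5  45.7 205.5] F [  8.3 -40.3  -6.4] M [-5.97 -1.25  0.05] w 51.7 j [ 0.    0.41  1.65 -0.01  1.08  1.45]
twist [ 0.0094 -0.0004 -0.0027] travel now-frame cm [-0.06  9.06  0.14] after-twist cm [-0.08  9.06  0.05]
```

View pics/w3.png

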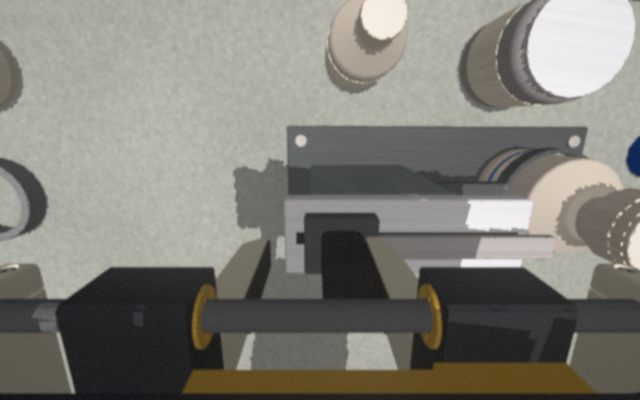

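View pics/s3.png

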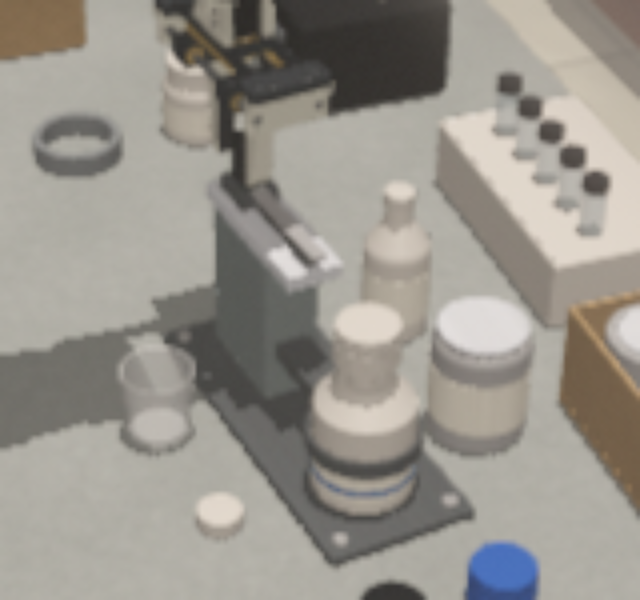

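```bash
python3 - <<'E'
from h import *; from rig import r
s0=dict(np.load("pics/w1.npz")); s=r.snapshot("wrist")
a=np.radians(7.65); Y=np.array([-np.sin(a),np.cos(a)]);c=np.array([588,-173.4])
for z in (174,178):
    print(z,"tip start",(ray(s0,(397.5,120.5),z)[0,:2]-c)@Y,"tip now",(ray(s,(553,245),z)[0,:2]-c)@Y)
print("carriage L/R edges far, start", [(ray(s0,p,180)[0,:2]-c)@Y for p in((217,99),(271,99))],"now",[(ray(s,p,180)[0,:2]-c)@Y for p in((305,213),(378,213))])
print("slot end",(ray(s0,(130,120),165)[0,:2]-c)@Y)
s=r.snapshot("side"); cv2.imwrite("pics/s3b.png",cv2.resize(s["color"][160:215,295:365,::-1],None,fx=8,fy=8,interpolation=2))
E
```

```text
174 tip start 5.351779244632334 tip now 75.7973149509269
178 tip start 6.3399288230458755 tip now 79.06519405306497
carriage L/R edges far, start [np.float64(151.96706993548918), np.float64(108.88716415833099)] now [np.float64(226.80815031393013), np.float64(185.18304027093177)]
slot end 232.44072937731218
```

View pics/s3b.png

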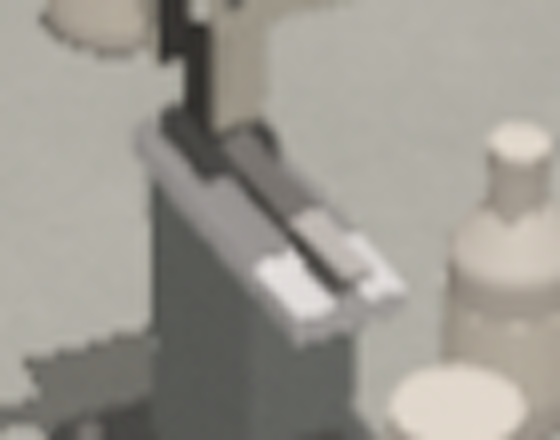

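The tongue tip now measures about 79–80 mm from the cap axis and the push built up to a hard 40 N. That means the lock is at its end stop. It had started about 20 mm along, so its travel was only about 75 mm. I'll release and rise.

Call:
jog_arm:
  travel:
    - [0, 0, 0]
    - [0, 0, 0]
    - [0, 0, 0]
    - [0, 0, 0]
    - [0, 0, 0]
    - [0, 0, 0]
    - [0, 0, 0]
    - [0, 0, 0]
  twist:
    - [0, 0, 0]
    - [0, 0, 0]
    - [0, 0, 0]
    - [0, 0, 0]
    - [0, 0, 0]
    - [0, 0, 0]
    - [0, 0, 0]
    - [0, 0, 0]
  fingers: -1

```text
time: 5.75
tcp_pos: [559.6, 50.6, 205.7]
eef_rot: [0.998, 0.065, -0.0, -0.0]
ft_force: [0.6, -0.6, 0.2]
gripper_width: 92.7
```

Call:
jog_arm:
  travel:
    - [0, 0, -2]
    - [0, 0, -3]
    - [0, 0, -3]
    - [0, 0, -2]
  twist:
    - [0, 0, 0]
    - [0, 0, 0]
    - [0, 0, 0]
    - [0, 0, 0]

```text
time: 6.08
tcp_pos: [560.1, 50.5, 308.4]
eef_rot: [0.998, 0.065, 0.001, 0.0]
ft_force: [0.3, 0.6, -0.5]
gripper_width: 93.0
```

```bash
python3 - <<'E'
from h import *; from rig import r
tgt(r,(540,-160,300),-82.35)
E
```

```text
t 6.08 tcp [560.1  50.5 308.4] F [ 0.3  0.6 -0.5] M [-0.02  0.03  0.02] w 93.0 j [0.01 0.31 1.53 0.   1.3  1.45]
twist [ 0.0002 -0.0024 -0.0027] travel now-frame cm [-4.74 20.61  0.84] after-twist cm [-4.79 20.59  0.84]
```

Call:
jog_arm:
  travel:
    - [-0.6, 2.6, 0.1]
    - [-0.6, 2.6, 0.1]
    - [-0.6, 2.6, 0.1]
    - [-0.6, 2.6, 0.1]
    - [-0.6, 2.6, 0.1]
    - [-0.6, 2.6, 0.1]
    - [-0.6, 2.6, 0.1]
    - [-0.6, 2.4, 0.1]
    - [0, 0, 0]
    - [0, 0, 0]
  twist:
    - [0, 0, 0]
    - [0, 0, 0]
    - [0, 0, 0]
    - [0, 0, 0]
    - [0, 0, 0]
    - [0, 0, 0]
    - [0, 0, 0]
    - [0, 0, 0]
    - [0, 0, 0]
    - [0, 0, 0]

```text
time: 6.92
tcp_pos: [538.8, -160.8, 297.5]
eef_rot: [0.998, 0.064, -0.0, -0.0]
ft_force: [0.4, 0.8, -0.0]
gripper_width: 92.7
```

```bash
python3 - <<'E'
from h import *; from rig import r
s=r.snapshot("wrist"); np.savez("pics/w4.npz",**s)
tgt(r,(588,-173.4,156),-82.35)
o=s["color"][:,:,::-1].copy()
th=np.linspace(0,2*np.pi,120)
for q in proj(s,np.c_[588+26*np.cos(th),-173.4+26*np.sin(th),0*th+171]): o=cv2.circle(o,tuple(int(round(x)) for x in q),0,(0,0,255),-1)
cv2.imwrite("pics/w4.png",cv2.resize(o[20:260,100:500],None,fx=2,fy=2,interpolation=2))
E
```

```text
t 6.97 tcp [ 539.  -159.9  297.6] F [ 0.8 -0.2  0.7] M [ 0.12 -0.02  0.02] w 93.0 j [-0.37  0.32  1.54  0.    1.28  1.07]
twist [-0.0004  0.0001 -0.0034] travel now-frame cm [ 4.69  1.98 14.16] after-twist cm [ 4.68  1.99 14.16]
```

View pics/w4.png

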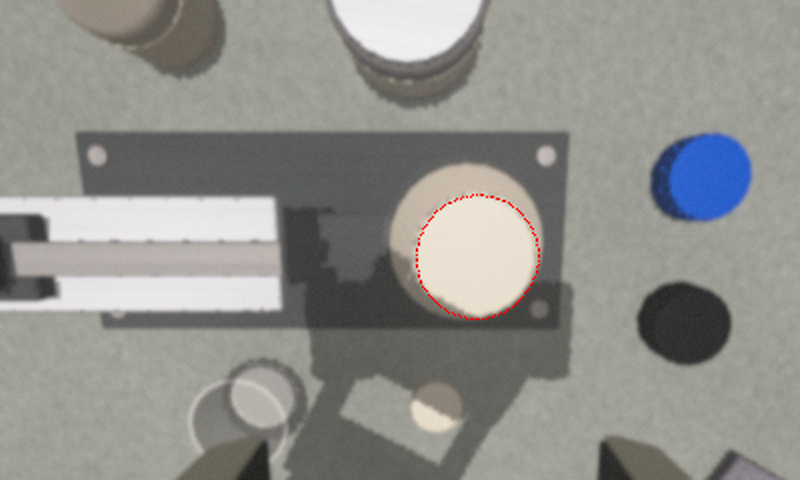

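The circle predicted from the first look fits the cap exactly, the tongue is clear and the lock has stayed put. I'll approach the cap, with the jaws turned about 28° off the rail.

Call:
jog_arm:
  travel:
    - [2.3, 1.0, 0]
    - [2.4, 1.0, 0]
    - [0, 0, 1.5]
    - [0, 0, 1.5]
    - [0, 0, 1.5]
    - [0, 0, 1.5]
    - [0, 0, 2]
    - [0, 0, 2]
    - [0, 0, 2]
    - [0, 0, 0]
  twist:
    - [0, 0, 0]
    - [0, 0, 0]
    - [0, 0, -0.12]
    - [0, 0, -0.12]
    - [0, 0, -0.12]
    - [0, 0, -0.12]
    - [0, 0, 0]
    - [0, 0, 0]
    - [0, 0, 0]
    - [0, 0, 0]

```text
time: 7.8
tcp_pos: [586.8, -171.9, 174.1]
eef_rot: [0.954, 0.301, -0.002, -0.002]
ft_force: [-0.9, -0.2, -0.7]
gripper_width: 92.7
```

```bash
python3 - <<'E'
from h import *; from rig import r
s=r.snapshot("wrist"); cv2.imwrite("pics/w5.png",s["color"][:,:,::-1])
tgt(r,(588,-173.4,156),-54.85)
E
```

```text
t 7.85 tcp [ 587.6 -172.3  176.3] F [-0.1  0.2  0.2] M [-0.01  0.01  0.01] w 92.8 j [-0.36  0.53  1.54  0.    1.08  0.6 ]
twist [-0.0029  0.0018 -0.0015] travel now-frame cm [-0.03  0.11  2.03] after-twist cm [-0.03  0.11  2.03]
```

View pics/w5.png

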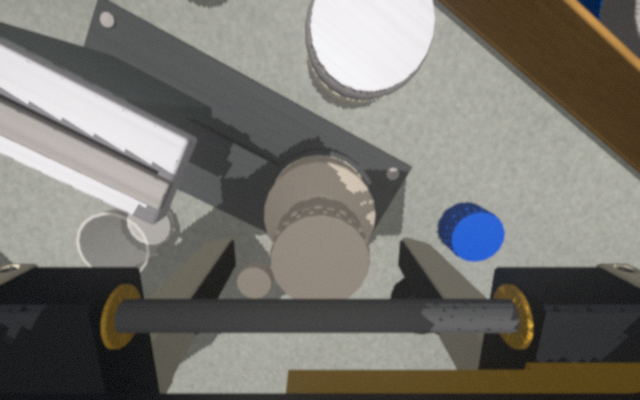

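The cap at about (320,257) is centred between the fingers. I'll go down and grip.

Call:
jog_arm:
  travel:
    - [0, 0.1, 0.7]
    - [0, 0, 0.7]
    - [0, 0, 0.6]
    - [0, 0, 0]
  twist:
    - [0, 0, 0]
    - [0, 0, 0]
    - [0, 0, 0]
    - [0, 0, 0]

```text
time: 8.18
tcp_pos: [588.4, -174.4, 156.8]
eef_rot: [0.954, 0.301, -0.0, -0.0]
ft_force: [-0.0, -0.5, -0.4]
gripper_width: 92.9
```

Call:
jog_arm:
  travel:
    - [0, 0, 0]
    - [0, 0, 0]
    - [0, 0, 0]
    - [0, 0, 0]
    - [0, 0, 0]
    - [0, 0, 0]
    - [0, 0, 0]
    - [0, 0, 0]
    - [0, 0, 0]
    - [0, 0, 0]
  twist:
    - [0, 0, 0]
    - [0, 0, 0]
    - [0, 0, 0]
    - [0, 0, 0]
    - [0, 0, 0]
    - [0, 0, 0]
    - [0, 0, 0]
    - [0, 0, 0]
    - [0, 0, 0]
    - [0, 0, 0]
  fingers: 1
  newtons: 35

```text
time: 9.02
tcp_pos: [588.3, -174.0, 157.6]
eef_rot: [0.954, 0.301, -0.001, -0.001]
ft_force: [-3.2, 4.0, 2.5]
gripper_width: 52.6
```

```bash
python3 - <<'E'
from h import *; from rig import r
tgt(r,(588,-173.4,156),-54.85)
E
```

```text
t 9.02 tcp [ 588.3 -174.   157.6] F [-3.2  4.   2.5] M [0.8  0.62 0.04] w 52.6 j [-0.36  0.55  1.55  0.    1.04  0.6 ]
twist [-0.0019  0.0005 -0.0027] travel now-frame cm [ 0.01 -0.06  0.16] after-twist cm [ 0.01 -0.06  0.16]
```

Call:
jog_arm:
  travel:
    - [0, -0.06, 0.2]
    - [0, 0, 0.2]
    - [0, 0, 0.2]
    - [0, 0, 0.1]
    - [0, 0, 0]
    - [0, 0, 0]
  twist:
    - [0, 0, 0]
    - [0, 0, 0]
    - [0, 0, 0]
    - [0, 0, 0]
    - [0, 0, 0]
    - [0, 0, 0]

```text
time: 9.52
tcp_pos: [588.3, -173.9, 151.5]
eef_rot: [0.954, 0.301, -0.0, -0.0]
ft_force: [-3.7, 2.8, 8.8]
gripper_width: 52.5
```

```bash
python3 - <<'E'
from h import *; from rig import r
tgt(r,(588,-173.4,149),-54.85)
s=r.snapshot("side"); cv2.imwrite("pics/s6.png",cv2.resize(s["color"][150:270,290:410,::-1],None,fx=5,fy=5,interpolation=2))
E
```

```text
t 9.52 tcp [ 588.3 -173.9  151.5] F [-3.7  2.8  8.8] M [0.58 0.86 0.03] w 52.5 j [-0.36  0.56  1.56  0.    1.03  0.6 ]
twist [-0.0004 -0.     -0.0027] travel now-frame cm [ 0.01 -0.06  0.25] after-twist cm [ 0.01 -0.06  0.25]
```

View pics/s6.png

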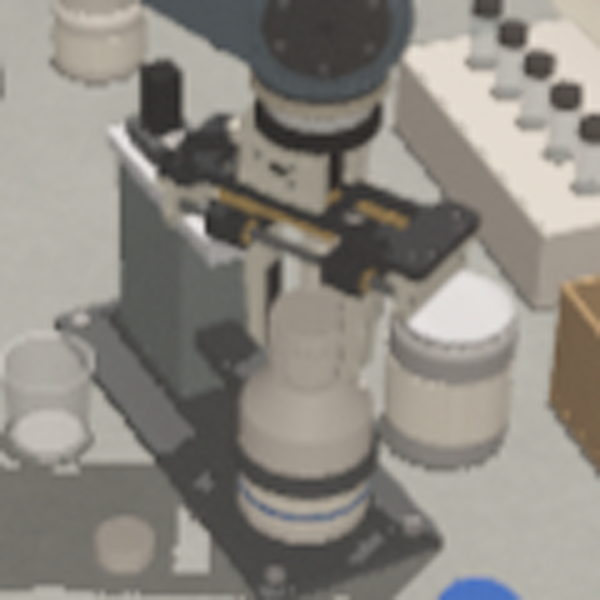

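Call:
jog_arm:
  travel:
    - [0, 0, 0.15]
    - [0, 0, 0]
    - [0, 0, 0]
  twist:
    - [0, 0, 0]
    - [0, 0, 0]
    - [0, 0, 0]

```text
time: 9.82
tcp_pos: [588.3, -173.9, 150.1]
eef_rot: [0.954, 0.301, -0.0, -0.0]
ft_force: [-5.1, 4.0, 9.9]
gripper_width: 52.8
```

Call:
jog_arm:
  travel:
    - [0, 0, 0]
    - [0, 0, 0]
    - [0, 0, 0]
    - [0, 0, 0]
    - [0, 0, 0]
    - [0, 0, 0]
    - [0, 0, 0]
    - [0, 0, 0]
    - [0, 0, 0]
    - [0, 0, 0]
  twist:
    - [0, 0, -0.05]
    - [0, 0, -0.08]
    - [0, 0, -0.1]
    - [0, 0, -0.1]
    - [0, 0, -0.1]
    - [0, 0, -0.1]
    - [0, 0, -0.1]
    - [0, 0, -0.1]
    - [0, 0, -0.1]
    - [0, 0, -0.1]

```text
time: 10.65
tcp_pos: [589.4, -174.5, 150.5]
eef_rot: [0.716, 0.698, 0.001, 0.001]
ft_force: [0.9, 0.2, 7.7]
gripper_width: 52.5
```

```bash
python3 - <<'E'
from h import *; from rig import r
tgt(r,(588,-173.4,149),-54.85+71)
E
```

```text
t 10.65 tcp [ 589.4 -174.5  150.5] F [0.9 0.2 7.7] M [ 0.12 -0.09 -0.05] w 52.5 j [-0.36  0.56  1.56  0.    1.02 -0.34]
twist [ 0.0028  0.0014 -0.307 ] travel now-frame cm [ 0.1  -0.15  0.15] after-twist cm [ 0.14 -0.11  0.15]
```

Call:
jog_arm:
  travel:
    - [0, 0, 0]
    - [0, 0, 0]
    - [0, 0, 0]
    - [0, 0, 0]
    - [0, 0, 0]
    - [0, 0, 0]
  twist:
    - [0, 0, -0.1]
    - [0, 0, -0.1]
    - [0, 0, -0.08]
    - [0, 0, -0.05]
    - [0, 0, 0]
    - [0, 0, 0]

```text
time: 11.15
tcp_pos: [589.4, -174.6, 150.5]
eef_rot: [0.593, 0.805, 0.0, 0.002]
ft_force: [0.1, 0.1, 8.6]
gripper_width: 52.7
```

```bash
python3 - <<'E'
from h import *; from rig import r
tgt(r,(588,-173.4,149),-54.85+71)
E
```

```text
t 11.15 tcp [ 589.4 -174.6  150.5] F [0.1 0.1 8.6] M [-0.03 -0.08  0.02] w 52.7 j [-0.36  0.56  1.56 -0.    1.02 -0.66]
twist [0.0025 0.002  0.0185] travel now-frame cm [ 0.15 -0.1   0.15] after-twist cm [ 0.15 -0.1   0.15]
```

Call:
jog_arm:
  travel:
    - [0, 0, -0.4]
    - [0, 0, -0.4]
    - [0, 0, -0.4]
    - [0, 0, -0.3]
    - [0, 0, 0]
  twist:
    - [0, 0, 0]
    - [0, 0, 0]
    - [0, 0, 0]
    - [0, 0, 0]
    - [0, 0, 0]

```text
time: 11.57
tcp_pos: [588.6, -174.2, 164.5]
eef_rot: [0.593, 0.805, 0.0, 0.0]
ft_force: [1.1, 1.0, 0.3]
gripper_width: 52.4
```

The force dropped to zero with no downward pull, so the cap is free. I'll lift it.

Call:
jog_arm:
  travel:
    - [0, 0, -0.5]
    - [0, 0, -1]
    - [0, 0, -1.5]
    - [0, 0, -1.5]
    - [0, 0, -1.5]
    - [0, 0, -1.5]
    - [0, 0, -0.5]
    - [0, 0, 0]
    - [0, 0, 0]
    - [0, 0, 0]
  twist:
    - [0, 0, 0]
    - [0, 0, 0]
    - [0, 0, 0]
    - [0, 0, 0]
    - [0, 0, 0]
    - [0, 0, 0]
    - [0, 0, 0]
    - [0, 0, 0]
    - [0, 0, 0]
    - [0, 0, 0]

```text
time: 12.4
tcp_pos: [588.0, -174.0, 243.2]
eef_rot: [0.594, 0.805, -0.0, -0.001]
ft_force: [-1.1, 0.1, -0.7]
gripper_width: 52.5
```

```bash
python3 - <<'E'
from h import *; from rig import r
tgt(r,(588,-173.4,240),-54.85+71)
s=r.snapshot("side"); cv2.imwrite("pics/s7.png",cv2.resize(s["color"][130:270,280:410,::-1],None,fx=4,fy=4,interpolation=2))
s=r.snapshot("wrist"); cv2.imwrite("pics/w7.png",s["color"][:,:,::-1])
s=r.snapshot("top"); cv2.imwrite("pics/t7.png",cv2.resize(s["color"][140:270,180:500,::-1],None,fx=2.5,fy=2.5,interpolation=2))
E
```

```text
t 12.4 tcp [ 588.  -174.   243.2] F [-1.1  0.1 -0.7] M [-0.08 -0.14 -0.02] w 52.5 j [-0.36  0.46  1.47 -0.    1.21 -0.66]
twist [-0.0014 -0.001   0.0181] travel now-frame cm [0.06 0.02 0.32] after-twist cm [0.06 0.02 0.32]
```

View pics/s7.png

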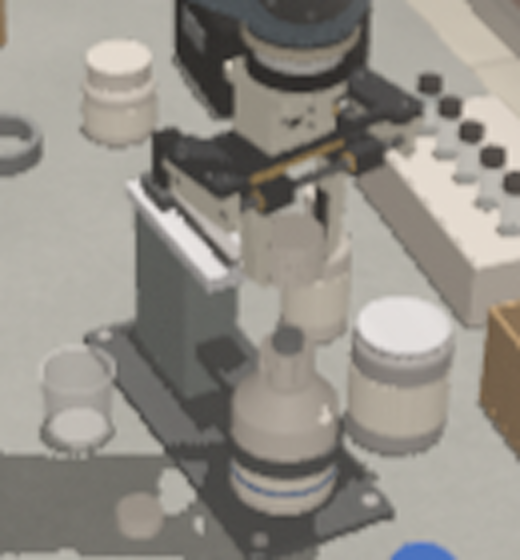

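View pics/w7.png

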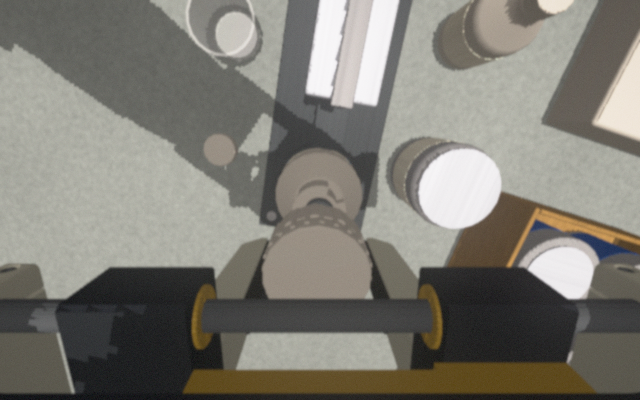

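View pics/t7.png

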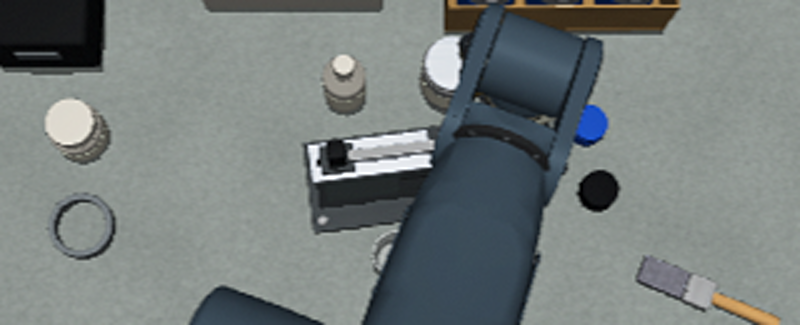

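The cap is held level over the open neck (side view, neck at about (290,340) in the crop). The tongue is still flush with the rail end and the bystanders haven't moved. I'm handing it in.

```bash
python3 -c "
from rig import r
print(r.sign_off()); print(r.state()['gripper_width'])"
```

```text
the job is handed in; nothing more can be done
None
the job is handed in; nothing more can be done
```

The job was handed in at about 12.4 s, with the cap held in the gripper above the open bottle; no verdict came back. I slid the lock to its end stop, pressed the cap 7–7.5 mm (about 10 N), turned it about 72° anticlockwise, and lifted it straight up.

**Last checks:**
- **Cap:** the jaws are open 52.5 mm on the 52 mm cap, which hangs level within about 1 mm of the axis I measured for the bottle. Its middle is about 90 mm above the mouth, and the outside force is near zero.
- **Other things:** the beaker, spare cap, can, spare bottle, brush, tape and jar look unmoved in the last pictures.
- **Lock:** the tongue tip measured about 76–79 mm from the cap's axis, depending on the tongue height assumed, against 80 mm at the end stop. It still looks flush with the rail end in the last wrist picture.

**What disagreed with the plan:** I expected 95 mm of lock travel but it stopped after about 75 mm. The tongue's starting position suggests it began about 20 mm along. Before I understood this, I pushed the fingers against the stop and the wrist force reached about 40 N, with the fingers spread to 52 mm. That is at the 40 N limit for the arm and gripper body. The contact was on a finger, and I don't know whether fingers count towards that limit.

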